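# Put up washed tubes on the V-cradle and chock them

## Task

The washed stainless tubes are going up on the white V-cradle to drip dry. Lay the loose long plain tube on the cradle's bed alongside the one already lying in the V, and with the wooden chock behind it close the two up until tube touches tube and the chock's thin edge is snug under the outer one; only when the bottom layer is chocked lay the short plain tube in the groove on top of the two. Set everything down gently, parallel and centred on the cradle, leave it lying still, and leave the other things on the bench alone.

Things in the scene. Friction and masses are not known exactly. Their poses are not given: they have to be found in the camera images.
- cradle: White plastic V-cradle fixed to the bench, 150 (its x) by 210 mm (its y), 51 mm high: two bearers 28 mm wide, centred at x = -55 and +55 mm, on two thin steel rods. Origin: centre of its underside, z up. Tubes lie along its x across both bearers. A tube laid on the sloping bed stays there and is easily pushed along with 1 to 4 N.
- valley (a point): Middle of the V's valley line: cradle frame (0, +75, 25) mm. From here a straight bed runs 180 mm towards the cradle's -y, rising by 3 degrees (34 mm high at its end); a short stop rises at 60 degrees towards +y, to 51 mm high. Same axes as the cradle.
- long_place (a point): Where the middle of the long tube's axis ends up, lying on the bed and touching the first tube: cradle frame (0, +26.4, 46.6) mm. The chock is then snug with its toe edge at (0, +16.7, 28.1) mm and its origin at (0, -18.2, 29.9) mm, its base flat on the sloping bed.
- short_place (a point): Where the middle of the short tube's axis ends up, lying in the groove on the two tubes: cradle frame (0, +47.1, 78.4) mm.
- first_tube: Stainless tube, 38 mm outside diameter, 200 mm long, 0.3 kg, open ends, already lying in the V against its stop, axis at y = +64.4, z = 44.6 mm in the cradle's frame (pushed hard sideways it climbs out). Origin: middle of its axis; its x runs along the tube; any turn about x.
- long_tube: Loose plain stainless tube just like the first: 38 mm outside diameter, 200 mm long, about 0.3 kg, at the start lying on the bench. Origin: middle of its axis (19 mm above the bench); its x runs along the tube; it may be turned any way about x.
- short_tube: Loose plain stainless tube, 38 mm outside diameter, 140 mm long, about 0.2 kg, at the start lying on the bench. Origin: middle of its axis (19 mm above the bench); its x runs along the tube; it may be turned any way about x.
- chock: Loose pale wooden chock, 0.16 kg, 140 mm long (x), 70 deep (y), 58 high. Wedge: toe 1.5 mm thick at y = +35, a 40 degree face up to a flat 22 mm high from y = +10.6 to the back at -35. On it a grip batten along x, 110 long, y = -11 to -31, z = 22 to 58. Origin: centre of underside. In use the toe (+y) points to the V, the cradle's +y, and its x lies along the cradle's x; at the start nearly so.
- chock_toe (a point): Middle of the lower edge of the chock's toe: chock frame (0, +35, 0) mm.
- spool_piece: Bystander: short stainless pipe piece with a flange at each end, 50 mm diameter, 100 mm tall, standing. Origin: centre of its underside.
- pipe_clamp: Bystander: steel ring clamp with a brass wing nut, about 66 mm across and 14 mm high. Origin: centre of the ring, on the bench.
- brush: Bystander: white brush, 220 mm long, lying. Origin: its middle, on the bench.
- wrench: Bystander: steel wrench, 180 mm long, lying flat. Origin: its middle, on the bench.
- jar: Bystander: white jar with a blue cap, 86 mm diameter, 120 mm tall. Origin: centre of its underside.
- jug: Bystander: steel jug with a handle, 100 mm diameter, 110 mm tall. Origin: centre of its underside.
Not all that is in view belongs to the job. Leave any red or turquoise look-alike of the long_tube alone. Leave any orange look-alike of the short_tube alone.

How it is judged:
By the outcome, as a careful person would: the job done as asked, in the order asked, and still so for the second after the job is handed in, with the robot touching nothing.
It also fails if it takes over 70 s, if anything falls off the work surface, if the arm or the gripper's body presses on something with over 40 N, if the wrist force passes 120 N, or if a joint passes its speed limit or range.

## Robot

A 6-joint arm with a two-finger parallel gripper is mounted at the origin on the work surface. World frame = base frame: x ahead of the robot, y to its left, z up, the work surface at z = 0. Lengths are in mm, angles in rad, forces in N, time in s.
With the tool pointing down it reaches from about 300 to 775 mm from the base axis. Payload 14.6 kg.
Tool frame: the origin (TCP) lies between the finger pads; the fingertips stand 19 mm ahead of it and the grasp point (between the pads) is the TCP; x points along the fingers, y is the direction in which the jaws open and shut, and the axes are right-handed (so a half turn about x gives the same grasp; the last joint's range is limited). The gripper opens to 94 mm and grips with 3 to 60 N. Pads are 16 mm wide; open, the fingers measure 119 mm over their backs; the gripper's body (75 mm by 177 mm) begins 78 mm behind the grasp point.
Start: joints at [-1.29, 0.3, 1.521, -0, 1.321, -0.067], TCP at [187.449, -517.061, 224.446] pointing down, gripper open.
Joint ranges: [-3.03, 3.03], [-0.79, 2.21], [0.23, 2.52], [-1.04, 4.18], [0, 3.07], [-2.55, 2.55]. Speed limits (rad/s): [2.22, 2.22, 2.57, 3.14, 3.14, 3.14].

## Interface

Orientations are given as [roll, pitch, yaw] about the fixed x, y, z axes, in that order (R = Rz(yaw) Ry(pitch) Rx(roll)).
In Python, from cell import manip gives the robot as it stands.
- The arm moves only by the tool jog_arm, never from a script. Its argument "series" is one flat list of numbers, 7 for each row, row after row: the turn, a rotation vector about the world's x, y, z in rad, then the shift along the world's x, y, z in m, then the opening, from -1 (shut) to 1 (fully open). A call has 1 to 20 rows; each row is the pose to reach, as a shift and turn from the pose commanded when the call began; what a row does not reach only later rows make up. A row lasts 1/8 s, in which the tool goes at most 62.5 mm and 10.7 degrees, less where a joint would pass 70% of its speed; a pose out of reach is approached as far as the arm can. A call with a gripper value outside its range is refused whole. The fingers move at their own pace and stop on an object; "squeeze" is the grip in N (left out, the last holds). Time passes only in rows, so rows that repeat a pose let the fingers close. It gives the time, the measured TCP pose, the force and the opening at its end, in the units of the state.
- manip.read_state(): the state, without advancing time (a new reading comes with each control period).
- manip.camera(name): name is "side" or "top"; returns a dict with "color" (480x640x3 uint8, blue, green, red), "range_z" (480x640 float32, mm along the optical axis (not along the pixel's ray), 0 where there is no reading), "fx", "fy", "cx", "cy" (pixels), "D" ([k1, k2, p1, p2, k3] as OpenCV has them; the pictures are not rectified), "pose" (4x4, takes a point from camera to world coordinates). Camera axes: x right, y down, z forward; pixel columns grow to the right and rows downward; lengths in mm; the calibration is good to about 2 mm. A picture is of the moment at which its call begins.
- manip.sign_off(): hands the job in, once; it reports no verdict.
The state is a dict: "clock": time; "joints": joint angles; "qd": joint speeds; "effort": joint torques, N m; "eef_pos": TCP position; "eef_rot": TCP orientation; "wrist_force": force on the tool from outside, world axes, zero at the start; "moment": the same for the moment, N m; "finger_gap": finger opening in mm.
Only numpy, scipy, OpenCV 4.12 (cv2) and the standard library are available. Lean on these libraries where they do the work, as an engineer would, in place of code of your own. Each camera call takes 0.05 s, during which the arm holds its last target.

## Working session

There is one attempt and no reset: what is moved stays moved. The work goes in short steps, Python scripts to look and compute and a tool call to move; the robot and the scene stay as the last step left them, time stands still between calls to the robot, and variables do not carry over. Pictures are saved under pics/ and viewed, and the job is handed in when it is done.

Besides the shell and the picture viewer there is one more tool, called after "Emit:" as name(argument=value, ...) on one line, values as JSON. jog_arm: Moves the arm, as the interface text tells. Its arguments: {"type":"object","properties":{"series":{"type":"array","items":{"type":"number"}},"squeeze":{"type":"number"}},"required":["series"]}

```bash
ls; mkdir -p pics; python3 - <<'E'
from cell import manip
import cv2,numpy as np
print(manip.read_state())
for n in("side","top"):
    c=manip.camera(n); cv2.imwrite(f"pics/{n}0.png",c["color"]); np.savez(f"{n}0.npz",**c)
    print(n,c["fx"],c["fy"],c["cx"],c["cy"],c["D"],np.round(c["pose"],3).tolist(),(c["range_z"]>0).mean())
E
```

```text
pics
{'clock': 0.0, 'joints': array([-1.28960558e+00,  3.00495604e-01,  1.52160495e+00,  3.01950576e-05,
        1.32066550e+00, -6.65797743e-02]), 'qd': array([-1.03177663e-03,  6.09818518e-04, -7.25104035e-05,  1.36900661e-03,
       -1.72484679e-03,  3.31971243e-04]), 'effort': array([-2.28981611e-03, -5.31809413e+01, -3.52736485e+01,  7.07020448e-02,
        2.44333141e-02, -1.24155740e-04]), 'eef_pos': array([ 187.38890978, -516.83628069,  223.8627731 ]), 'eef_rot': array([-1.66229564,  1.56962256,  1.82706004]), 'wrist_force': array([ 0.20978515, -0.07167144,  0.24712668]), 'moment': array([0.05449321, 0.05389841, 0.0029948 ]), 'finger_gap': 93.5417809581234}
side 488.53928930689693 488.53928930689693 324.7728506755155 244.07325680723943 [0.00667758 0.         0.         0.         0.        ] [[-0.769, -0.476, 0.427, -163.714], [-0.639, 0.584, -0.5, 747.07], [-0.011, -0.658, -0.753, 1207.963], [0.0, 0.0, 0.0, 1.0]] 0.981962890625
top 441.8974945786408 441.8974945786408 314.55016186992526 242.92335826274046 [-0.04927667  0.          0.          0.          0.        ] [[0.016, -0.983, 0.181, 278.651], [-1.0, -0.013, 0.017, -26.372], [-0.014, -0.182, -0.983, 1288.391], [0.0, 0.0, 0.0, 1.0]] 0.995859375
```

View pics/top0.png

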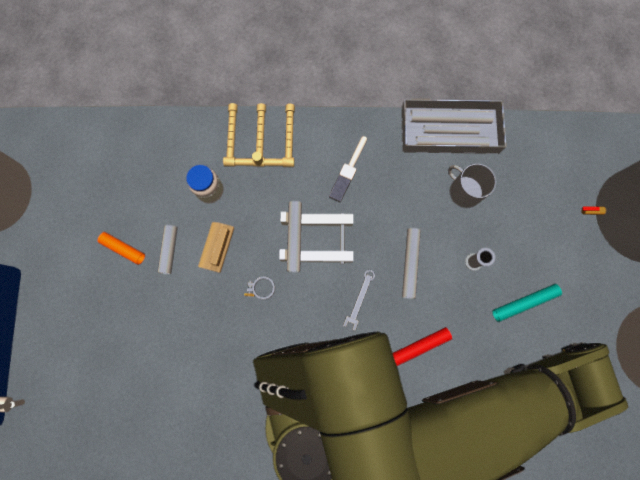

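View pics/side0.png

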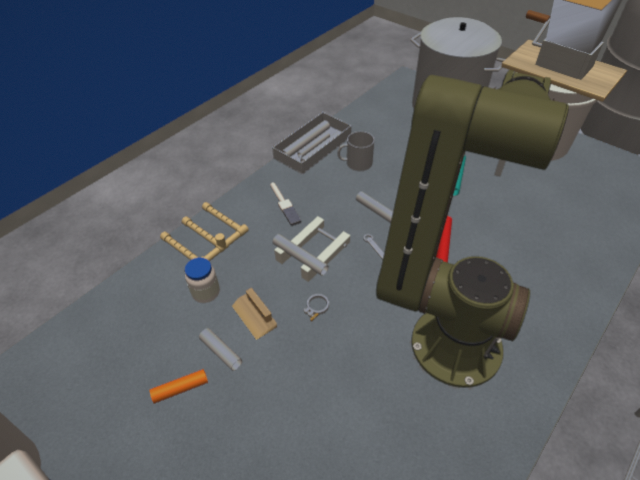

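Top view: the loose grey tube at (411,263) is the candidate for the long tube. Its look-alikes are red (422,346), turquoise (527,303), the one on the cradle (294,236) and the tubes in the tray (453,120). The grey tube at (167,249) is the candidate for the short tube, with an orange look-alike at (121,247). The chock is at (216,247) and the cradle at about (315,237), with its stop to the left (world +y).

```bash
cat > h.py <<'E'
import cv2,numpy as np
def load(n):
    d=np.load(n); return {k:d[k] for k in d.files}
def rays(c,px):
    K=np.array([[c["fx"],0,c["cx"]],[0,c["fy"],c["cy"]],[0,0,1.]])
    u=cv2.undistortPoints(np.asarray(px,np.float64).reshape(-1,1,2),K,c["D"].astype(float)).reshape(-1,2)
    return np.c_[u,np.ones(len(u))]
def cloud(c):
    h,w=c["range_z"].shape
    g=np.stack(np.meshgrid(np.arange(w),np.arange(h)),-1).reshape(-1,2)
    P=rays(c,g)*c["range_z"].reshape(-1,1)
    return (P@c["pose"][:3,:3].T+c["pose"][:3,3]).reshape(h,w,3)
def onplane(c,px,z):
    r=rays(c,px)@c["pose"][:3,:3].T; o=c["pose"][:3,3]
    return o+r*((z-o[2])/r[:,2:3])
E
python3 - <<'E'
from h import *
for n in("top","side"):
    c=load(n+"0.npz"); P=cloud(c)
    b=P[280:300,180:230] if n=="top" else P[400:440,250:300]
    print(n,"bench z",np.median(b[...,2]),b[...,2].std())
    if n=="top":
        boxes=dict(long=(400,220,425,305),short=(155,218,180,280),chock=(195,215,238,278),first=(285,195,303,278))
    else:
        boxes=dict(long=(350,185,392,225),short=(195,322,245,375),chock=(230,285,280,340),first=(270,228,330,278))
    for k,(x0,y0,x1,y1) in boxes.items():
        q=P[y0:y1,x0:x1].reshape(-1,3)
        q=q[(q[:,2]>8)&(q[:,2]<120)]
        zt=np.percentile(q[:,2],95)
        m,s,a=cv2.minAreaRect(q[:,:2].astype(np.float32))
        print(k,len(q),"z95 %.1f"%zt,"rect",np.round(m,1),np.round(s,1),round(a,1))
c=load("top0.npz");I=c["color"]
cv2.imwrite("pics/crop0.png",cv2.resize(I[185:310,140:440],None,fx=2.6,fy=2.6,interpolation=cv2.INTER_CUBIC))
E
```

```text
top bench z 0.6689045378583387 99.48174676769082
long 935 z95 41.0 rect [ 461.3 -292.3] [ 63.4 227.6] 87.3
short 648 z95 40.9 rect [487.4 433.6] [ 52.8 137.5] 84.8
chock 1013 z95 60.5 rect [519. 302.] [106.9 169. ] 75.1
first 1031 z95 66.1 rect [528.7  57.6] [201.5  50.7] 1.2
side bench z -0.651950906214779 76.3247549455502
long 435 z95 39.1 rect [ 484.1 -265. ] [ 73.3 163.2] 82.5
short 711 z95 39.6 rect [483.2 436.2] [118.  142.4] 45.7
chock 1018 z95 58.5 rect [501.8 291.4] [ 65.9 144.3] 78.5
first 1473 z95 63.7 rect [549.6  30. ] [181.3 217.9] 39.5
```

View pics/crop0.png

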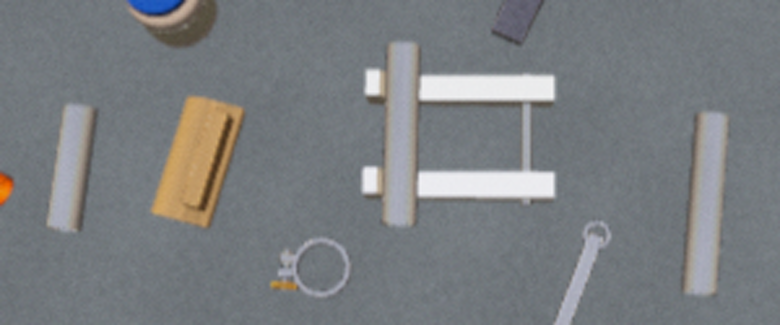

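```bash
cat >> h.py <<'E'
def maskrect(c,box,mode,thr):
    x0,y0,x1,y1=box; I=cv2.cvtColor(c["color"],cv2.COLOR_BGR2HSV)[y0:y1,x0:x1].astype(int)
    if mode=="bright": m=I[...,2]>thr
    if mode=="wood": m=(I[...,0]>8)&(I[...,0]<25)&(I[...,1]>70)
    m=cv2.morphologyEx(m.astype(np.uint8),cv2.MORPH_OPEN,np.ones((3,3)))
    cs,_=cv2.findContours(m,cv2.RETR_EXTERNAL,cv2.CHAIN_APPROX_NONE)
    k=max(cs,key=cv2.contourArea).reshape(-1,2).astype(float)+[x0,y0]
    return k
def tube(c,box,z,thr=128,mode="bright"):
    k=maskrect(c,box,mode,thr); q=onplane(c,k,z)[:,:2].astype(np.float32)
    (m,s,a)=cv2.minAreaRect(q)
    if s[0]<s[1]: s=(s[1],s[0]); a+=90
    a=(a+90)%180-90
    return np.round(m,1),np.round(s,1),round(a,2)
E
python3 - <<'E'
from h import *
T=load("top0.npz");S=load("side0.npz")
for n,c,p in(("top",T,[(411,263),(167,249),(294,236),(380,200),(320,217)]),("side",S,[(378,207),(220,348),(300,252),(330,320)])):
    h=cv2.cvtColor(c["color"],cv2.COLOR_BGR2HSV); print(n,[h[y,x].tolist() for x,y in p])
for thr in(120,135):
    print("long",tube(T,(398,215,428,310),19,thr),tube(S,(350,185,392,228),19,thr))
    print("short",tube(T,(155,215,182,285),19,thr),tube(S,(193,322,248,375),19,thr))
print("chock",tube(T,(195,215,238,278),10,0,"wood"),tube(S,(228,285,282,342),10,0,"wood"))
P=cloud(T); 
for nm,b,lo,hi in(("batten",(195,215,238,278),50,70),("longtop",(400,220,425,305),34,50),("shorttop",(155,218,180,280),34,50),("first",(285,195,303,278),56,80)):
    x0,y0,x1,y1=b;q=P[y0:y1,x0:x1].reshape(-1,3);q=q[(q[:,2]>lo)&(q[:,2]<hi)]
    m,s,a=cv2.minAreaRect(q[:,:2].astype(np.float32)); v=np.linalg.eigh(np.cov(q[:,:2].T))[1][:,1]
    print(nm,len(q),np.median(q,0).round(1),np.round(m,1),np.round(s,1),round(a,1),"pca",np.degrees(np.arctan2(v[1],v[0])).round(2))
# cradle
h=cv2.cvtColor(T["color"],cv2.COLOR_BGR2HSV)
m=((h[...,2]>190)&(h[...,1]<25)).astype(np.uint8); m[:, :275]=0;m[:,360:]=0;m[:205]=0;m[270:]=0
nn,lab,st,ce=cv2.connectedComponentsWithStats(m)
for i in range(1,nn):
    if st[i][4]>20:
        k=np.argwhere(lab==i)[:,::-1]; q=P[k[:,1],k[:,0]]
        print(st[i],ce[i].round(1),"z med",np.median(q[:,2]).round(1),"xy",q[:,:2].mean(0).round(1),"x",np.percentile(q[:,0],[2,98]).round(1),"y",np.percentile(q[:,1],[2,98]).round(1),"pca",np.polyfit(q[:,1],q[:,0],1).round(4))
E
```

```text
top [[114, 23, 180], [116, 20, 178], [113, 25, 181], [99, 20, 127], [120, 1, 236]]
side [[111, 12, 145], [114, 24, 159], [111, 23, 152], [107, 20, 112]]
long (array([ 463.4, -289.7]), array([277.1,  85.8]), -1.09) (array([ 496.1, -296.4]), array([162.4,  35.8]), -5.9)
short (array([488.9, 426.6]), array([211.9,  78.5]), 4.75) (array([491.7, 426.5]), array([162.1,  32.1]), -4.11)
long (array([ 458.9, -286.2]), array([208.3,  34.1]), -5.71) (array([ 495.8, -297. ]), array([155.9,  26.9]), -6.42)
short (array([488.3, 432.6]), array([147. ,  33.1]), -3.67) (array([491.7, 425.9]), array([157.9,  27.6]), -4.95)
chock (array([500.5, 287.4]), array([142.7,  69.5]), -14.4) (array([507.4, 285.1]), array([161.3,  79.6]), -14.07)
batten 291 [495.7 268.6  58.3] [496.6 269.1] [ 21.3 110.9] 75.6 pca 165.82
longtop 550 [ 458.1 -283.9   37. ] [ 459. -284.] [ 30.8 200.2] 84.2 pca 173.83
shorttop 386 [488.5 426.3  37.3] [486.8 426.4] [ 33.3 137. ] 87.0 pca 176.33
first 728 [524.1  54.3  61.7] [528.7  54.2] [ 34.9 198.7] 89.6 pca 179.86
[280 212   6   9  46] [282.9 216.1] z med 51.0 xy [584.5  87.7] x [572.4 596.9] y [81.3 94.2] pca [1.148000e-01 5.744705e+02]
[301 214  52   9 462] [326.8 218. ] z med 30.9 xy [585.1 -39.1] x [572.5 597.8] y [-109.9   33.5] pca [-1.80000e-03  5.85018e+02]
[279 249   6  10  55] [281.7 253.6] z med 51.8 xy [468.2  83.6] x [293.3 488.1] y [-17.8 100.4] pca [  1.654  329.9786]
[301 250  52  11 519] [326.6 255.5] z med 30.8 xy [472.8 -39.7] x [461.  487.8] y [-109.9   31.5] pca [-1.520000e-02  4.722389e+02]
```

```bash
python3 - <<'E'
from h import *
from scipy.spatial.transform import Rotation as R
print(R.from_euler("xyz",[-1.66229564,1.56962256,1.82706004]).as_matrix().round(3))
T=load("top0.npz");S=load("side0.npz")
P=cloud(T);Q=cloud(S)
# white parts pixel contour, top view; edges projected on known planes
h=cv2.cvtColor(T["color"],cv2.COLOR_BGR2HSV)
for nm,rows,cols,z in(("stopU",(207,226),(276,288),51),("bedU",(207,226),(300,357),31),("stopL",(245,265),(276,288),51),("bedL",(245,265),(300,357),31)):
    m=((h[...,2]>205)&(h[...,1]<25)).astype(np.uint8);k=np.zeros_like(m);k[rows[0]:rows[1],cols[0]:cols[1]]=1
    pts=np.argwhere(m&k)[:,::-1]
    q=onplane(T,pts,z)
    print(nm,pts.min(0),pts.max(0),"min",q.min(0).round(1),"max",q.max(0).round(1))
# first tube
for c,b in((T,(286,196,302,275)),):
    for x0 in (228,231,234,238,241,244): # rows between bearers: tube edge columns
        v=c["color"][x0,270:320].mean(1); e=np.where(v>140)[0]+270
        a=onplane(c,[(e.min()-.5,x0),(e.max()+.5,x0)],44.6); print(x0,e.min(),e.max(),a[:,1].round(1),a[:,1].mean().round(1),a[0,0].round(0))
# first from depth: slices
for nm,C,b in(("T",P,(285,195,303,278)),("S",Q,(268,228,332,280))):
    x0,y0,x1,y1=b;q=C[y0:y1,x0:x1].reshape(-1,3);q=q[(q[:,2]>57)&(q[:,2]<70)&(abs(q[:,1]-57)<30)]
    print(nm,len(q),q.mean(0).round(1),np.percentile(q,[1,99],axis=0).round(1).tolist(),np.polyfit(q[:,0],q[:,1],1))
for nm,C,b,l in(("T",P,(400,215,425,305),1),("T",P,(155,215,180,280),1),("S",Q,(195,322,245,375),1),("S",Q,(350,185,392,228),1)):
    x0,y0,x1,y1=b;q=C[y0:y1,x0:x1].reshape(-1,3);q=q[(q[:,2]>33)&(q[:,2]<45)]
    print(nm,len(q),q.mean(0).round(1),np.percentile(q,[1,99],axis=0).round(1).tolist(),np.degrees(np.arctan(np.polyfit(q[:,0],q[:,1],1)[0])).round(2))
b=(228,285,282,342);x0,y0,x1,y1=b;q=Q[y0:y1,x0:x1].reshape(-1,3);q=q[(q[:,2]>50)&(q[:,2]<66)]
print("batten side",cv2.minAreaRect(q[:,:2].astype(np.float32)),np.median(q,0))
E
```

```text
[[-0.     0.341 -0.94 ]
 [ 0.001 -0.94  -0.341]
 [-1.    -0.001 -0.   ]]
stopU [281 212] [285 220] min [572.6  81.3  51. ] max [596.5  93.6  51. ]
bedU [302 214] [352 222] min [ 572.2 -112.8   31. ] max [598.1  33.6  31. ]
stopL [280 249] [284 258] min [462.1  81.   51. ] max [488.   93.1  51. ]
bedL [301 251] [352 260] min [ 461.  -112.8   31. ] max [488.3  34.1  31. ]
228 289 298 [71.1 42.2] 56.7 551.0
231 289 298 [70.8 42. ] 56.4 542.0
234 289 298 [70.6 41.8] 56.2 533.0
238 289 298 [70.3 41.6] 55.9 521.0
241 289 298 [70.1 41.4] 55.7 513.0
244 289 298 [69.8 41.2] 55.5 504.0
T 687 [525.5  54.4  62. ] [[429.9, 39.1, 57.2], [627.0, 70.2, 68.0]] [-4.00467986e-03  5.65125056e+01]
S 404 [526.6  59.2  61.4] [[430.9, 43.7, 57.1], [627.2, 72.6, 67.4]] [-1.51138713e-03  5.99930788e+01]
T 614 [ 457.2 -283.8   37. ] [[361.0, -303.6, 33.1], [556.2, -262.3, 43.0]] -5.9
T 420 [487.5 426.7  37.2] [[419.3, 410.4, 33.2], [554.2, 443.3, 43.4]] -3.4
S 395 [487.1 437.1  36.3] [[420.4, 416.1, 33.1], [558.1, 519.5, 41.8]] -7.16
S 185 [ 482.3 -281.1   36.5] [[413.4, -297.9, 33.2], [556.2, -261.6, 42.7]] -6.38
batten side ((496.7652893066406, 270.8509826660156), (21.46808433532715, 111.69234466552734), 76.7423324584961) [493.60806397 272.02693645  56.46303399]
```

Emit:
jog_arm(series=[0,0,-0.18,0.06,0.05,0,1,0,0,-0.36,0.12,0.1,0,1,0,0,-0.45,0.18,0.155,0,1,0,0,-0.45,0.23,0.2,0,1,0,0,-0.45,0.271,0.2325,0,1,0,0,-0.45,0.271,0.2325,-0.05,1,0,0,-0.45,0.271,0.2325,-0.1,1,0,0,-0.45,0.271,0.2325,-0.13,1,0,0,-0.45,0.271,0.2325,-0.15,1,0,0,-0.45,0.271,0.2325,-0.15,1], squeeze=15)

```text
clock: 1.35
eef_pos: [457.7, -284.0, 73.1]
eef_rot: [-0.524, 1.568, 2.515]
wrist_force: [-0.4, 0.1, 0.8]
finger_gap: 93.7
```

```bash
python3 - <<'E'
from h import *
from cell import manip
s=manip.read_state();print(s["joints"].round(3),s["eef_pos"].round(1),s["wrist_force"].round(1))
from scipy.spatial.transform import Rotation as R
print(R.from_euler("xyz",s["eef_rot"]).as_matrix().round(3))
c=manip.camera("top");cv2.imwrite("pics/top1.png",c["color"][150:400,280:530].repeat(2,0).repeat(2,1))
E
```

```text
[-0.623  0.452  1.695  0.     0.998  1.05 ] [ 457.7 -284.    73.1] [-0.4  0.1  0.8]
[[-0.003 -0.102 -0.995]
 [ 0.002 -0.995  0.102]
 [-1.    -0.002  0.003]]
```

View pics/top1.png

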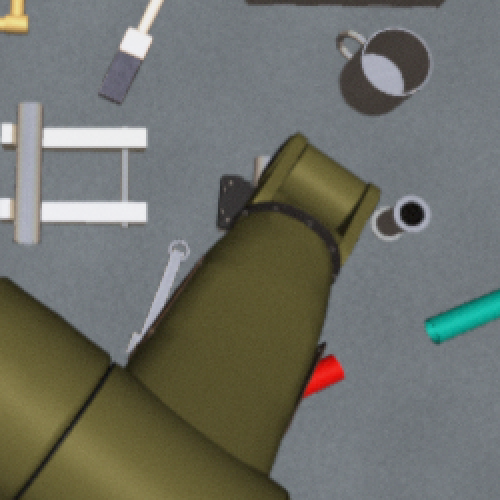

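Emit:
jog_arm(series=[0,0,0,0,0,-0.03,1,0,0,0,0,0,-0.049,1,0,0,0,0,0,-0.049,1,0,0,0,0,0,-0.049,-1,0,0,0,0,0,-0.049,-1,0,0,0,0,0,-0.049,-1,0,0,0,0,0,-0.049,-1,0,0,0,0,0,-0.049,-1,0,0,0,0,0,-0.049,-1], squeeze=20)

```text
clock: 2.52
eef_pos: [458.4, -284.6, 25.4]
eef_rot: [0.73, 1.571, -2.514]
wrist_force: [-0.8, -1.5, 0.8]
finger_gap: 37.5
```

Emit:
jog_arm(series=[0,0,0,0,0,0.03,-1,0,0,0,0,0,0.08,-1,0,0,0,0,0,0.12,-1,0,0,0.04,0.02,0.05,0.12,-1,0,0,0.08,0.04,0.1,0.12,-1,0,0,0.1025,0.055,0.15,0.12,-1,0,0,0.1025,0.065,0.2,0.12,-1,0,0,0.1025,0.07,0.24,0.12,-1,0,0,0.1025,0.0705,0.2675,0.12,-1,0,0,0.1025,0.0705,0.2675,0.09,-1,0,0,0.1025,0.0705,0.2675,0.06,-1,0,0,0.1025,0.0705,0.2675,0.05,-1,0,0,0.1025,0.0705,0.2675,0.05,-1])

```text
clock: 4.15
eef_pos: [528.8, -17.1, 75.4]
eef_rot: [-0.093, 1.57, 3.049]
wrist_force: [0.1, 0.5, -2.7]
finger_gap: 37.7
```

```bash
python3 - <<'E'
from h import *
from cell import manip
s=manip.read_state();print(s["joints"].round(3),s["eef_pos"].round(1),s["wrist_force"].round(1),s["finger_gap"])
for n in("top","side"):
    c=manip.camera(n);np.savez(n+"2.npz",**c);I=c["color"]
    cr=I[180:320,250:410] if n=="top" else I[180:320,230:390]
    cv2.imwrite(f"pics/{n}2.png",cv2.resize(cr,None,fx=4,fy=4,interpolation=cv2.INTER_CUBIC))
E
```

```text
[-0.102  0.429  1.723 -0.     0.99   1.469] [528.8 -17.1  75.4] [ 0.1  0.5 -2.7] 37.659426088841805
```

View pics/top2.png

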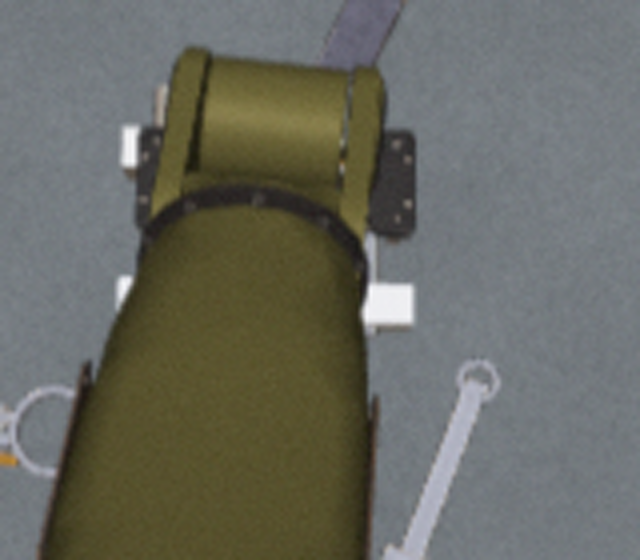

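View pics/side2.png

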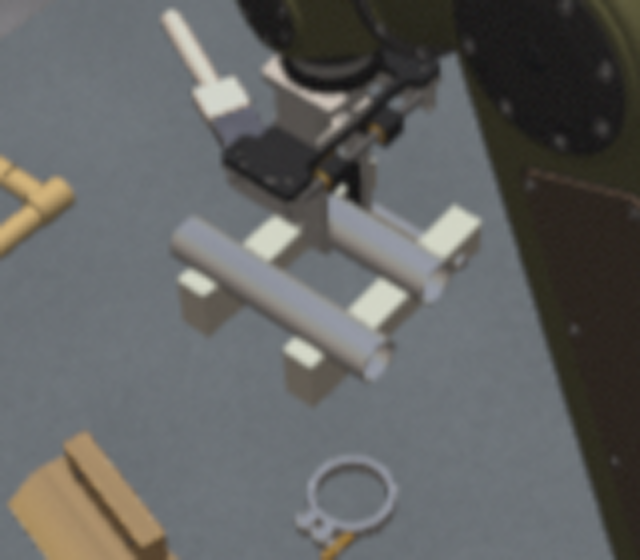

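The side crop shows the long tube held over the bed with its near end at about (435,285), parallel to the first tube and with a clear gap between them. Lowering it slowly.

Emit:
jog_arm(series=[0,0,0,0,0,-0.008,-1,0,0,0,0,0,-0.014,-1,0,0,0,0,0,-0.017,-1,0,0,0,0,0,-0.018,-1,0,0,0,0,0,-0.018,-1], squeeze=12)

```text
clock: 4.88
eef_pos: [529.0, -17.1, 57.5]
eef_rot: [2.813, 1.571, -0.329]
wrist_force: [-0.2, -0.5, -3.1]
finger_gap: 37.5
```

Emit:
jog_arm(series=[0,0,0,0,0,-0.001,-1,0,0,0,0,0,-0.002,-1,0,0,0,0,0,-0.002,-1])

```text
clock: 5.25
eef_pos: [528.9, -17.1, 55.4]
eef_rot: [-0.289, 1.571, 2.853]
wrist_force: [-0.0, 0.6, -3.6]
finger_gap: 37.8
```

Emit:
jog_arm(series=[0,0,0,0,0,-0.001,-1,0,0,0,0,0,-0.001,-1,0,0,0,0,0,-0.001,-1])

```text
clock: 5.62
eef_pos: [529.0, -17.0, 54.7]
eef_rot: [3.076, 1.57, -0.065]
wrist_force: [-1.6, 0.9, 2.9]
finger_gap: 37.4
```

Emit:
jog_arm(series=[0,0,0,0,0,0,0.0,0,0,0,0,0,0,0.15,0,0,0,0,0,0,0.15,0,0,0,0,0,0.0,0.15,0,0,0,0,0,0.02,0.15,0,0,0,0,0,0.06,0.15,0,0,0,0,0,0.12,0.15,0,0,0,0,0,0.12,0.5,0,0,0,0,0,0.12,1])

```text
clock: 6.75
eef_pos: [528.6, -17.1, 173.7]
eef_rot: [-0.089, 1.57, 3.053]
wrist_force: [0.7, 0.2, -0.5]
finger_gap: 70.9
```

```bash
python3 - <<'E'
from h import *
from cell import manip
s=manip.read_state();print(s["joints"].round(3),s["eef_pos"].round(1),s["wrist_force"].round(1),s["finger_gap"])
for n in("side",):
    c=manip.camera(n);np.savez(n+"3.npz",**c);I=c["color"]
    cr=I[180:320,230:390]
    cv2.imwrite(f"pics/{n}3.png",cv2.resize(cr,None,fx=4,fy=4,interpolation=cv2.INTER_CUBIC))
E
```

```text
[-0.102  0.301  1.642 -0.     1.199  1.469] [528.6 -17.1 173.7] [ 0.7  0.2 -0.5] 70.91884309572706
```

View pics/side3.png

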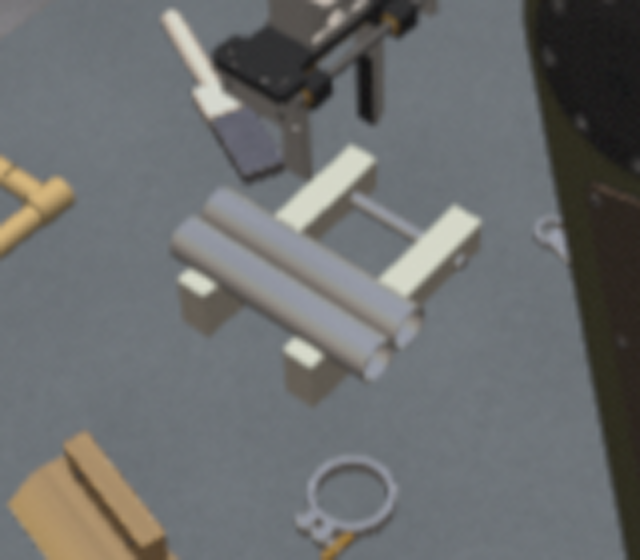

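```bash
python3 - <<'E'
from h import *
c=load("side3.npz");Q=cloud(c)
x0,y0,x1,y1=265,222,340,280
q=Q[y0:y1,x0:x1].reshape(-1,3);q=q[(q[:,2]>40)&(q[:,2]<75)&(abs(q[:,0]-529)<110)]
for lo in(440,500,545,590):
    s=q[(q[:,0]>lo)&(q[:,0]<lo+30)]
    H=[(y,round(float(np.percentile(s[abs(s[:,1]-y)<2.5][:,2],80)),1),int((abs(s[:,1]-y)<2.5).sum())) for y in range(-30,85,5) if (abs(s[:,1]-y)<2.5).sum()>2]
    print(lo,H)
t=q[q[:,2]>57];print(np.percentile(t[:,0],[1,99]))
E
```

```text
440 [(5, 60.6, 7), (10, 62.3, 8), (15, 65.0, 11), (20, 65.8, 10), (25, 66.9, 17), (30, 62.5, 16), (35, 58.5, 27), (45, 60.1, 8), (50, 63.0, 9), (55, 63.7, 12), (60, 63.9, 19), (65, 61.6, 13), (70, 59.2, 20), (75, 53.2, 23), (80, 49.7, 5)]
500 [(5, 61.4, 7), (10, 64.0, 7), (15, 64.6, 10), (20, 65.5, 13), (25, 66.6, 14), (30, 61.9, 15), (35, 60.0, 25), (45, 59.7, 6), (50, 61.8, 11), (55, 64.7, 10), (60, 65.9, 15), (65, 61.5, 18), (70, 58.4, 19), (75, 53.8, 22)]
545 [(5, 59.7, 4), (10, 63.4, 9), (15, 65.2, 8), (20, 65.8, 11), (25, 64.8, 13), (30, 63.6, 17), (35, 56.7, 19), (40, 54.6, 4), (45, 59.2, 5), (50, 62.6, 9), (55, 63.6, 12), (60, 64.1, 14), (65, 60.4, 11), (70, 60.0, 18), (75, 54.9, 22), (80, 49.7, 3)]
590 [(5, 59.3, 4), (10, 64.6, 8), (15, 65.3, 7), (20, 66.7, 13), (25, 65.6, 14), (30, 62.7, 19), (35, 58.6, 17), (40, 57.4, 7), (45, 58.5, 5), (50, 62.0, 8), (55, 63.7, 11), (60, 64.3, 12), (65, 63.2, 14), (70, 61.6, 14), (75, 55.7, 25)]
[431.57291723 628.82503284]
```

Emit:
jog_arm(series=[0,0,-0.08,-0.005,0.055,0,1,0,0,-0.16,-0.01,0.11,0,1,0,0,-0.246,-0.018,0.165,0,1,0,0,-0.246,-0.026,0.22,0,1,0,0,-0.246,-0.032,0.265,0,1,0,0,-0.246,-0.0323,0.287,0,1,0,0,-0.246,-0.0323,0.287,-0.04,1,0,0,-0.246,-0.0323,0.287,-0.07,1,0,0,-0.246,-0.0323,0.287,-0.08,1,0,0,-0.246,-0.0323,0.287,-0.08,1])

```text
clock: 8.05
eef_pos: [496.8, 269.5, 94.2]
eef_rot: [0.732, 1.57, -2.656]
wrist_force: [-0.6, -0.5, 0.4]
finger_gap: 94.0
```

```bash
python3 - <<'E'
from h import *
from cell import manip
s=manip.read_state();print(s["joints"].round(3),s["eef_pos"].round(1),s["wrist_force"].round(1),s["finger_gap"])
c=manip.camera("side");I=c["color"]
cv2.imwrite("pics/side4.png",cv2.resize(I[210:360,180:370],None,fx=4,fy=4,interpolation=cv2.INTER_CUBIC))
E
```

```text
[ 0.432  0.472  1.606 -0.     1.065  2.249] [496.8 269.5  94.2] [-0.6 -0.5  0.4] 94.02821631764164
```

View pics/side4.png

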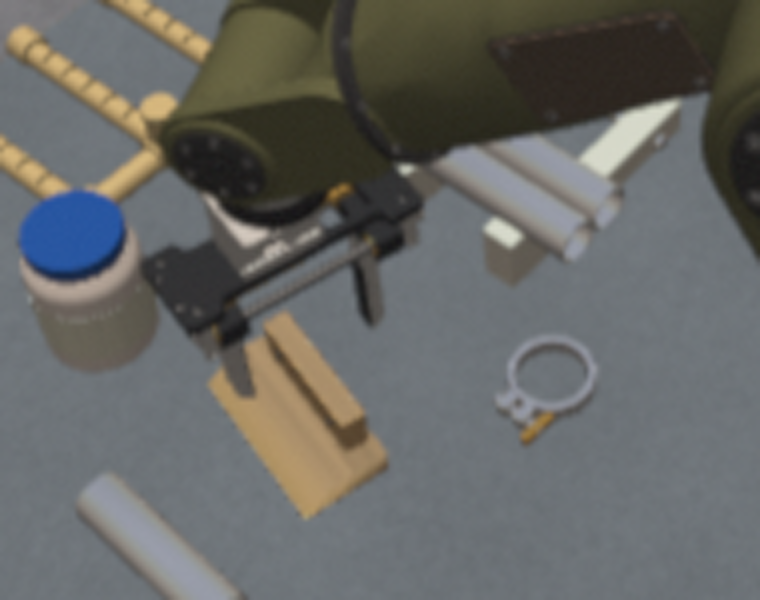

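The crop shows the jaws straddling the batten at about (310,370), square to it, with the jar at (90,280) well clear. Descending and gripping.

Emit:
jog_arm(series=[0,0,0,0,0,-0.03,1,0,0,0,0,0,-0.05,1,0,0,0,0,0,-0.05,1,0,0,0,0,0,-0.05,-1,0,0,0,0,0,-0.05,-1,0,0,0,0,0,-0.05,-1,0,0,0,0,0,-0.05,-1,0,0,0,0,0,-0.05,-1,0,0,0,0,0,-0.05,-1,0,0,0,0,0,-0.05,-1], squeeze=25)

```text
clock: 9.35
eef_pos: [496.6, 269.9, 44.4]
eef_rot: [0.547, 1.571, -2.84]
wrist_force: [-0.5, 0.9, -0.3]
finger_gap: 27.2
```

Emit:
jog_arm(series=[0,0,0,0,0,0,-1,0,0,0,0,0,0,-1,0,0,0,0,0,0,-1])

```text
clock: 9.72
eef_pos: [496.6, 269.9, 44.4]
eef_rot: [1.063, 1.571, -2.324]
wrist_force: [-0.2, -1.1, -0.2]
finger_gap: 19.6
```

Emit:
jog_arm(series=[0,0,0,0,0,0.04,-1,0,0,0,0,0,0.09,-1,0,0,0,0,0,0.13,-1,-0.02,0.002,0.08,0.005,-0.05,0.13,-1,-0.04,0.004,0.16,0.01,-0.1,0.13,-1,-0.0522,0.0064,0.246,0.015,-0.15,0.13,-1,-0.0522,0.0064,0.246,0.02,-0.2,0.13,-1,-0.0522,0.0064,0.246,0.025,-0.25,0.13,-1,-0.0522,0.0064,0.246,0.03,-0.3,0.13,-1,-0.0522,0.0064,0.246,0.0323,-0.33,0.13,-1,-0.0522,0.0064,0.246,0.0323,-0.3425,0.13,-1,-0.0522,0.0064,0.246,0.0323,-0.3425,0.09,-1,-0.0522,0.0064,0.246,0.0323,-0.3425,0.06,-1,-0.0522,0.0064,0.246,0.0323,-0.3425,0.05,-1,-0.0522,0.0064,0.246,0.0323,-0.3425,0.05,-1])

```text
clock: 11.6
eef_pos: [529.1, -72.1, 94.6]
eef_rot: [1.566, 1.518, -1.575]
wrist_force: [-0.1, -0.9, -0.3]
finger_gap: 19.8
```

```bash
python3 - <<'E'
from h import *
from cell import manip
from scipy.spatial.transform import Rotation as R
s=manip.read_state();print(s["joints"].round(3),s["eef_pos"].round(1),s["wrist_force"].round(1),s["finger_gap"])
print(R.from_euler("xyz",s["eef_rot"]).as_matrix().round(3))
for n in("side","top"):
    c=manip.camera(n);I=c["color"]
    cr=I[180:320,230:390] if n=="side" else I[180:300,250:390]
    cv2.imwrite(f"pics/{n}5.png",cv2.resize(cr,None,fx=4,fy=4,interpolation=cv2.INTER_CUBIC))
E
```

```text
[-0.18   0.407  1.702 -0.06   1.023  1.421] [529.1 -72.1  94.6] [-0.1 -0.9 -0.3] 19.840097171065707
[[-0.     0.001 -1.   ]
 [-0.052 -0.999 -0.001]
 [-0.999  0.052  0.   ]]
```

View pics/side5.png

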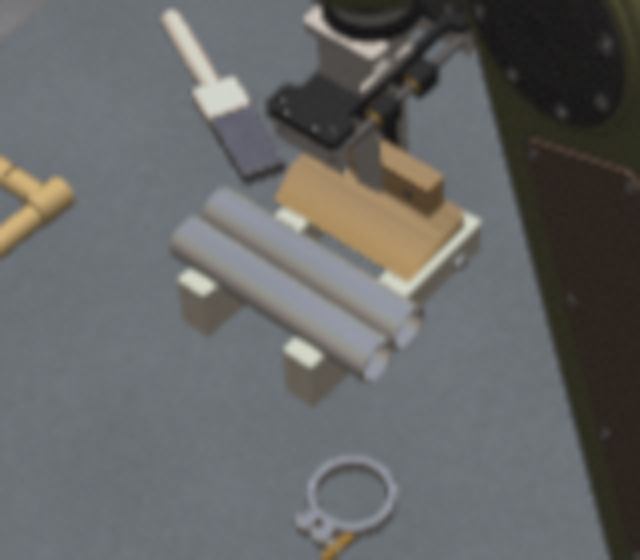

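View pics/top5.png

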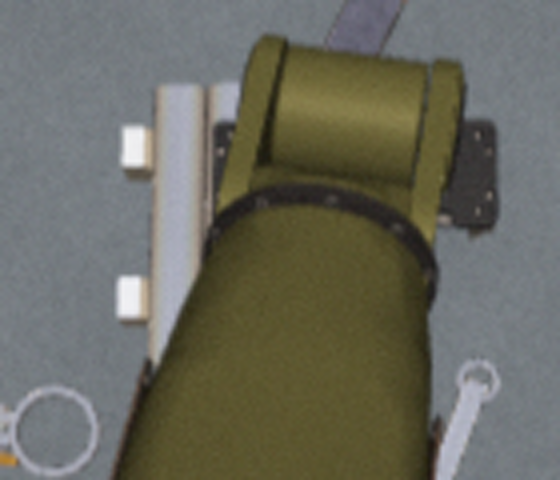

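The side crop shows the chock held parallel behind the two tubes, toe line from (280,195) to (405,275), with a gap to the long tube. Lowering it onto the bed.

Emit:
jog_arm(series=[0,0,0,0,0,-0.008,-1,0,0,0,0,0,-0.014,-1,0,0,0,0,0,-0.016,-1,0,0,0,0,0,-0.016,-1])

```text
clock: 12.2
eef_pos: [528.9, -72.6, 78.3]
eef_rot: [1.566, 1.518, -1.575]
wrist_force: [-0.1, -0.5, -1.4]
finger_gap: 19.7
```

Emit:
jog_arm(series=[0,0,0,0,0,-0.0007,-1,0,0,0,0,0,-0.0014,-1,0,0,0,0,0,-0.0014,-1])

```text
clock: 12.58
eef_pos: [528.9, -72.5, 77.0]
eef_rot: [1.571, 1.518, -1.57]
wrist_force: [-1.1, -0.2, -1.5]
finger_gap: 20.1
```

Emit:
jog_arm(series=[0,0,0,0,0,-0.0005,-1,0,0,0,0,0,-0.001,-1,0,0,0,0,0,-0.001,-1])

```text
clock: 12.95
eef_pos: [529.0, -72.6, 76.6]
eef_rot: [1.576, 1.518, -1.565]
wrist_force: [-3.5, 1.2, 6.7]
finger_gap: 19.7
```

Emit:
jog_arm(series=[0,0,0,0,0.0,0.0006,-1,0,0,0,0,0.004,0.0004,-1,0,0,0,0,0.008,0.0002,-1,0,0,0,0,0.012,0.0,-1,0,0,0,0,0.016,-0.0002,-1,0,0,0,0,0.02,-0.0004,-1,0,0,0,0,0.02,-0.0004,-1])

```text
clock: 13.82
eef_pos: [528.9, -52.2, 75.6]
eef_rot: [1.57, 1.519, -1.571]
wrist_force: [1.0, 0.0, -0.2]
finger_gap: 19.6
```

Emit:
jog_arm(series=[0,0,0,0,0.0015,-0.0001,-1,0,0,0,0,0.003,-0.0002,-1,0,0,0,0,0.004,-0.0002,-1,0,0,0,0,0.004,-0.0002,-1])

```text
clock: 14.32
eef_pos: [528.9, -48.5, 75.4]
eef_rot: [1.57, 1.518, -1.571]
wrist_force: [-0.5, 0.4, -0.3]
finger_gap: 20.0
```

```bash
python3 - <<'E'
from h import *
from cell import manip
s=manip.read_state();print(s["eef_pos"].round(1),s["wrist_force"].round(1))
c=manip.camera("side");np.savez("side6.npz",**c);I=c["color"]
cv2.imwrite("pics/side6.png",cv2.resize(I[200:300,250:370],None,fx=6,fy=6,interpolation=cv2.INTER_CUBIC))
E
```

```text
[528.9 -48.5  75.4] [-0.5  0.4 -0.3]
```

View pics/side6.png

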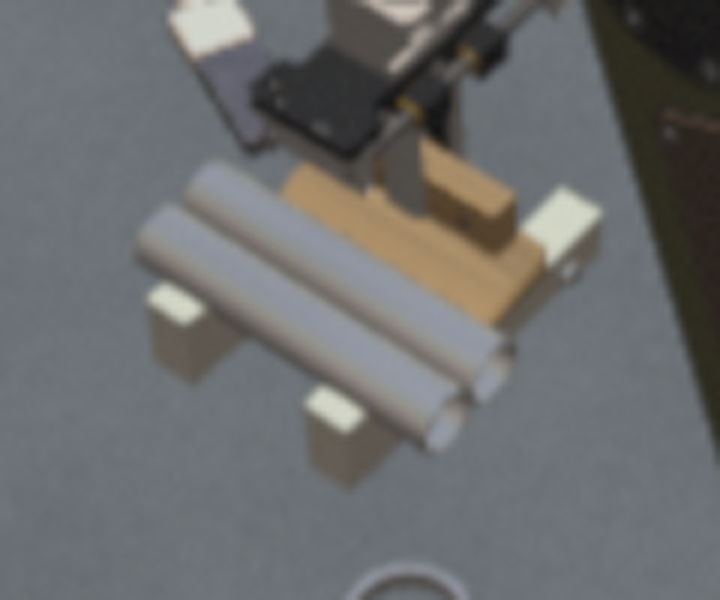

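The two tubes look closed up and the chock's toe is just going under the outer one, with no contact force yet. Continuing in sub-millimetre steps.

Emit:
jog_arm(series=[0,0,0,0,0.0008,0,-1,0,0,0,0,0.0016,-0.0001,-1,0,0,0,0,0.0016,-0.0001,-1])

```text
clock: 14.75
eef_pos: [529.0, -47.1, 75.3]
eef_rot: [1.571, 1.518, -1.57]
wrist_force: [0.5, -1.1, -1.3]
finger_gap: 19.6
```

Emit:
jog_arm(series=[0,0,0,0,0.0007,0,-1,0,0,0,0,0.001,-0.0001,-1,0,0,0,0,0.001,-0.0001,-1])

```text
clock: 15.12
eef_pos: [529.0, -46.5, 75.4]
eef_rot: [1.574, 1.517, -1.567]
wrist_force: [-0.7, -5.7, 0.1]
finger_gap: 19.9
```

Emit:
jog_arm(series=[0,0,0,0,0,-0.0005,-1,0,0,0,0,0.0,-0.0005,-1])

```text
clock: 15.38
eef_pos: [529.0, -46.6, 75.3]
eef_rot: [1.576, 1.517, -1.565]
wrist_force: [-3.7, -6.4, 5.8]
finger_gap: 19.5
```

```bash
python3 - <<'E'
from h import *
from cell import manip
s=manip.read_state();print(s["eef_pos"].round(1),s["wrist_force"].round(1))
c=manip.camera("side");np.savez("side7.npz",**c);I=c["color"];Q=cloud(c)
x0,y0,x1,y1=265,222,340,280
q=Q[y0:y1,x0:x1].reshape(-1,3);q=q[(q[:,2]>40)&(q[:,2]<75)&(abs(q[:,0]-529)<110)]
for lo in(440,500,545,590):
    s=q[(q[:,0]>lo)&(q[:,0]<lo+30)]
    print(lo,[(y,round(float(np.percentile(s[abs(s[:,1]-y)<2.5][:,2],80)),1)) for y in range(-5,85,5) if (abs(s[:,1]-y)<2.5).sum()>2])
cv2.imwrite("pics/side7.png",cv2.resize(I[200:300,250:370],None,fx=6,fy=6,interpolation=cv2.INTER_CUBIC))
E
```

```text
[529.  -46.6  75.3] [-3.7 -6.4  5.8]
440 [(5, 61.3), (10, 64.2), (15, 66.9), (20, 66.7), (25, 66.1), (30, 63.5), (35, 59.4), (40, 55.0), (45, 60.3), (50, 62.4), (55, 64.8), (60, 64.5), (65, 63.3), (70, 58.7), (75, 53.8)]
500 [(-5, 46.9), (5, 60.3), (10, 65.4), (15, 66.1), (20, 67.4), (25, 66.9), (30, 65.4), (35, 57.0), (40, 57.3), (45, 59.1), (50, 61.7), (55, 63.1), (60, 64.0), (65, 62.0), (70, 59.3), (75, 54.6)]
545 [(-5, 46.9), (5, 60.2), (10, 62.9), (15, 67.4), (20, 66.4), (25, 65.7), (30, 64.4), (35, 60.5), (40, 53.2), (45, 59.9), (50, 63.5), (55, 65.1), (60, 62.8), (65, 62.1), (70, 59.3), (75, 55.2), (80, 51.4)]
590 [(5, 61.6), (10, 62.9), (15, 67.3), (20, 66.0), (25, 64.3), (30, 64.2), (35, 58.5), (40, 56.8), (45, 59.7), (50, 62.9), (55, 64.3), (60, 63.8), (65, 64.1), (70, 58.4), (75, 55.6)]
```

View pics/side7.png

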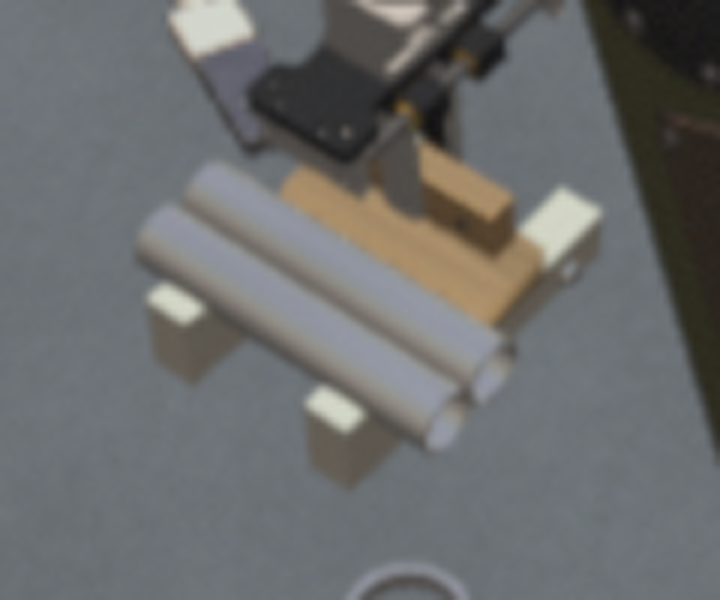

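Emit:
jog_arm(series=[0,0,0,0,0,0,-0.3,0,0,0,0,0,0,-0.15,0,0,0,0,0,0,-0.15,0,0,0,0,0.0,0.015,-0.15,0,0,0,0,0,0.05,-0.15,0.0524,0,0,0,0,0.11,0.3,0.0524,0,0,0,0,0.11,1])

```text
clock: 16.3
eef_pos: [530.7, -46.5, 190.1]
eef_rot: [3.062, 1.562, -0.079]
wrist_force: [-1.0, -0.4, -0.0]
finger_gap: 56.2
```

```bash
python3 - <<'E'
from h import *
from cell import manip
s=manip.read_state();print(s["joints"].round(3),s["eef_pos"].round(1),s["wrist_force"].round(1),s["finger_gap"])
c=manip.camera("side");np.savez("side8.npz",**c);I=c["color"]
cv2.imwrite("pics/side8.png",cv2.resize(I[190:290,250:370],None,fx=6,fy=6,interpolation=cv2.INTER_CUBIC))
E
```

```text
[-1.560e-01  2.880e-01  1.619e+00  1.000e-03  1.226e+00  1.414e+00] [530.7 -46.5 190.1] [-1.  -0.4 -0. ] 56.15259334641677
```

View pics/side8.png

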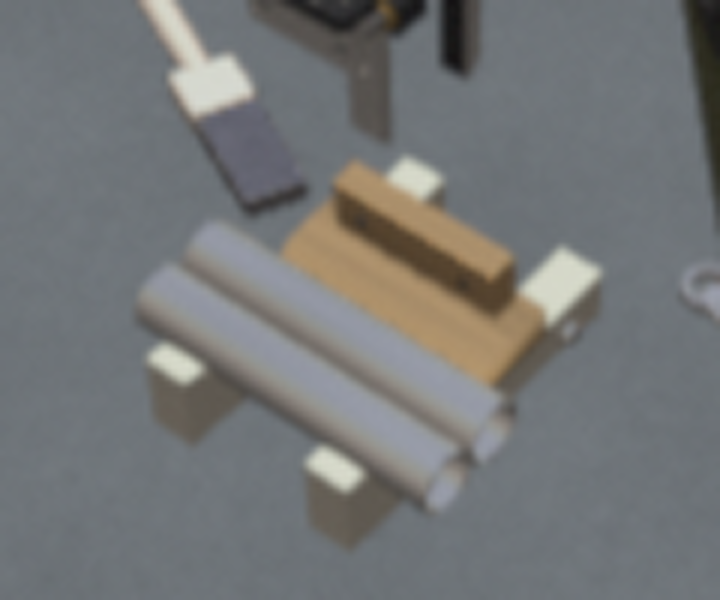

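```bash
python3 - <<'E'
from h import *
T=load("top0.npz")
P=cloud(T)
h=cv2.cvtColor(T["color"],cv2.COLOR_BGR2HSV)
m=(h[...,0]<15)&(h[...,1]>180)&(h[...,2]>120); m[:,190:]=0
k=np.argwhere(m)[:,::-1];q=onplane(T,k,25);print("orange",len(k),q.min(0).round(),q.max(0).round()); s=q[abs(q[:,0]-487)<12];print("min y near x487",s.min(0).round() if len(s) else None)
m=(h[...,0]>100)&(h[...,0]<125)&(h[...,1]>150)&(h[...,2]>60);m[:,:180]=0;m[:,225:]=0;m[:160]=0;m[210:]=0
k=np.argwhere(m)[:,::-1];q=onplane(T,k,120);print("jarcap",len(k),q.min(0).round(),q.max(0).round())
E
```

```text
orange 352 [445. 495.  25.] [536. 639.  25.]
min y near x487 [477. 505.  25.]
jarcap 519 [639. 282. 120.] [712. 354. 120.]
```

Emit:
jog_arm(series=[0,0,-0.01,-0.003,0.05,0,0.6,0,0,-0.02,-0.006,0.1,0,0.6,0,0,-0.03,-0.01,0.15,0,0.6,0,0,-0.04,-0.014,0.2,0,0.6,0,0,-0.05,-0.018,0.25,0,0.6,0,0,-0.061,-0.024,0.3,0,0.6,0,0,-0.061,-0.03,0.35,0,0.6,0,0,-0.061,-0.036,0.4,0,0.6,0,0,-0.061,-0.04,0.45,0,0.6,0,0,-0.061,-0.042,0.4727,0,0.6,0,0,-0.061,-0.042,0.4727,-0.05,0.6,0,0,-0.061,-0.042,0.4727,-0.09,0.6,0,0,-0.061,-0.042,0.4727,-0.11,0.6,0,0,-0.061,-0.042,0.4727,-0.11,0.6])

```text
clock: 18.1
eef_pos: [486.6, 426.4, 73.8]
eef_rot: [0.815, 1.569, -2.387]
wrist_force: [0.5, 0.0, 0.1]
finger_gap: 75.2
```

```bash
python3 - <<'E'
from h import *
from cell import manip
from scipy.spatial.transform import Rotation as R
s=manip.read_state();print(s["joints"].round(3),s["eef_pos"].round(1),s["wrist_force"].round(1),s["finger_gap"])
print(R.from_euler("xyz",s["eef_rot"]).as_matrix().round(3))
c=manip.camera("side");I=c["color"]
cv2.imwrite("pics/side9.png",cv2.resize(I[260:420,130:330],None,fx=3.5,fy=3.5,interpolation=cv2.INTER_CUBIC))
E
```

```text
[ 0.663  0.662  1.356 -0.     1.126  2.295] [486.6 426.4  73.8] [0.5 0.  0.1] 75.17002195784667
[[-0.002 -0.061 -0.998]
 [-0.002 -0.998  0.061]
 [-1.     0.002  0.002]]
```

View pics/side9.png

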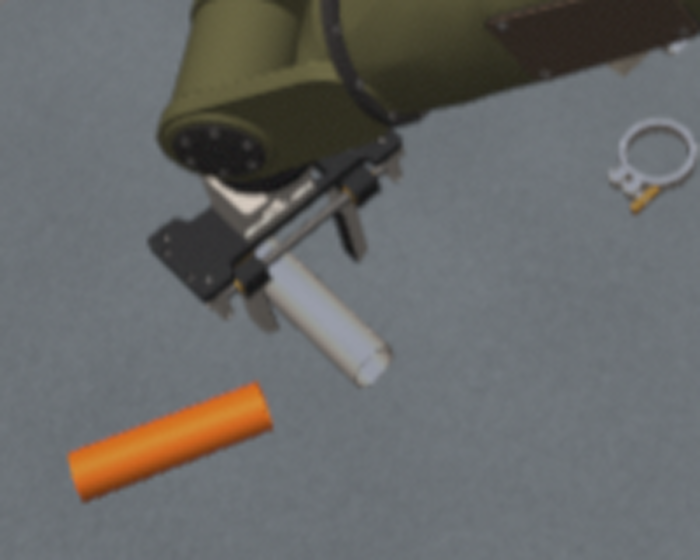

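The jaws straddle the grey short tube at about (320,310), and the orange one at (170,440) is clear. Descending and gripping.

Emit:
jog_arm(series=[0,0,0,0,0,-0.03,0.6,0,0,0,0,0,-0.046,0.6,0,0,0,0,0,-0.046,0.6,0,0,0,0,0,-0.046,-1,0,0,0,0,0,-0.046,-1,0,0,0,0,0,-0.046,-1,0,0,0,0,0,-0.046,-1,0,0,0,0,0,-0.046,-1,0,0,0,0,0,-0.046,-1], squeeze=18)

```text
clock: 19.27
eef_pos: [487.0, 426.8, 29.0]
eef_rot: [-2.541, 1.57, 0.54]
wrist_force: [-0.5, 0.3, 2.3]
finger_gap: 37.8
```

Emit:
jog_arm(series=[0,0,0,0,0,0.04,-1,0,0,0,0,0,0.1,-1,0,0,0,0,0,0.14,-1,0,0,0.01,0.005,-0.05,0.15,-1,0,0,0.02,0.01,-0.1,0.15,-1,0,0,0.03,0.015,-0.15,0.15,-1,0,0,0.04,0.02,-0.2,0.15,-1,0,0,0.05,0.025,-0.25,0.15,-1,0,0,0.061,0.03,-0.3,0.15,-1,0,0,0.061,0.036,-0.345,0.15,-1,0,0,0.061,0.0423,-0.375,0.15,-1,0,0,0.061,0.0423,-0.389,0.15,-1,0,0,0.061,0.0423,-0.389,0.11,-1,0,0,0.061,0.0423,-0.389,0.085,-1,0,0,0.061,0.0423,-0.389,0.08,-1,0,0,0.061,0.0423,-0.389,0.08,-1])

```text
clock: 21.28
eef_pos: [529.4, 38.1, 109.3]
eef_rot: [3.086, 1.57, -0.054]
wrist_force: [1.1, 0.9, -1.8]
finger_gap: 37.3
```

```bash
python3 - <<'E'
from h import *
from cell import manip
s=manip.read_state();print(s["joints"].round(3),s["eef_pos"].round(1),s["wrist_force"].round(1),s["finger_gap"])
c=manip.camera("side");np.savez("side10.npz",**c);I=c["color"]
cv2.imwrite("pics/side10.png",cv2.resize(I[190:290,250:370],None,fx=6,fy=6,interpolation=cv2.INTER_CUBIC))
E
```

```text
[ 0.003  0.383  1.697 -0.     1.062  1.573] [529.4  38.1 109.3] [ 1.1  0.9 -1.8] 37.25814027699703
```

View pics/side10.png

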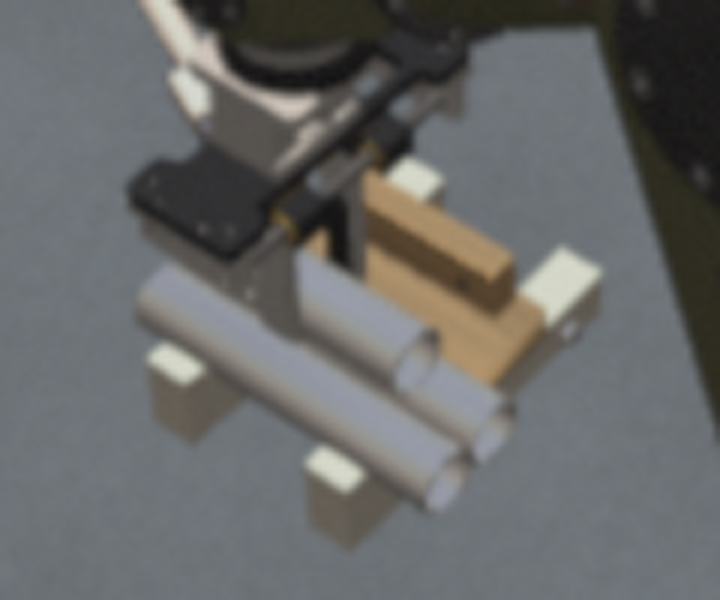

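The short tube is held parallel above the two tubes, its near end at (415,360) roughly over the groove. Lowering it in small steps.

Emit:
jog_arm(series=[0,0,0,0,0,-0.008,-1,0,0,0,0,0,-0.014,-1,0,0,0,0,0,-0.017,-1,0,0,0,0,0,-0.018,-1,0,0,0,0,0,-0.018,-1], squeeze=10)

```text
clock: 21.95
eef_pos: [529.3, 37.7, 90.8]
eef_rot: [2.391, 1.571, -0.75]
wrist_force: [-0.2, 0.2, -2.3]
finger_gap: 37.8
```

Emit:
jog_arm(series=[0,0,0,0,0,-0.0007,-1,0,0,0,0,0,-0.0012,-1,0,0,0,0,0,-0.0012,-1])

```text
clock: 22.32
eef_pos: [529.3, 37.7, 89.6]
eef_rot: [2.487, 1.571, -0.654]
wrist_force: [0.6, 0.1, -2.0]
finger_gap: 37.5
```

Emit:
jog_arm(series=[0,0,0,0,0,-0.0005,-1,0,0,0,0,0,-0.001,-1,0,0,0,0,0,-0.001,-1])

```text
clock: 22.7
eef_pos: [529.3, 37.7, 88.8]
eef_rot: [2.831, 1.57, -0.31]
wrist_force: [-1.6, 0.1, 2.1]
finger_gap: 37.8
```

Emit:
jog_arm(series=[0,0,0,0,0,-0.0003,-1,0,0,0,0,0,-0.0003,-0.1,0,0,0,0,0,-0.0003,0.1,0,0,0,0,0,-0.0003,0.1,0,0,0,0,0,-0.0003,0.1,0,0,0,0,0,0.015,0.1,0,0,0,0,0,0.05,0.1,0,0,0,0,0,0.1,0.1,0,0,0,0,0,0.13,0.1,0,0,0,0,-0.05,0.14,0.1,0,0,0,0,-0.1,0.14,0.1,0,0,0,0,-0.15,0.14,0.1,0,0,0,0,-0.2,0.14,0.1,0,0,0,0,-0.25,0.14,0.1,0,0,0,0,-0.25,0.14,0.1,0,0,0,0,-0.25,0.14,0.1])

```text
clock: 24.7
eef_pos: [529.2, -211.8, 229.2]
eef_rot: [2.975, 1.57, -0.166]
wrist_force: [0.1, 0.4, 0.6]
finger_gap: 51.6
```

```bash
python3 - <<'E'
from h import *
from cell import manip
s=manip.read_state();print(s["joints"].round(3),s["eef_pos"].round(1),s["wrist_force"].round(1),s["finger_gap"])
c=manip.camera("side");np.savez("side11.npz",**c);I=c["color"]
t=manip.camera("top");np.savez("top11.npz",**t)
a=cv2.resize(I[190:290,250:370],(480,400),interpolation=cv2.INTER_CUBIC);cv2.imwrite("pics/side11.png",a)
cv2.imwrite("pics/top11.png",cv2.resize(t["color"][190:290,265:385],(720,600),interpolation=cv2.INTER_CUBIC))
for nm,C in(("S",cloud(c)),("T",cloud(t))):
  q=C.reshape(-1,3);q=q[(abs(q[:,0]-529)<110)&(q[:,1]>-115)&(q[:,1]<95)&(q[:,2]>20)&(q[:,2]<125)]
  u=q[(q[:,2]>88)&(q[:,1]>0)]
  if len(u): print(nm,"short",len(u),u.mean(0).round(1),np.percentile(u[:,0],[1,50,99]).round(1),"slope",np.polyfit(u[:,0],u[:,1],1)[0].round(4))
  for lab,lo,hi,z in(("first",45,80,57),("long",5,32,57),("batten",-70,-30,80)):
    v=q[(q[:,1]>lo)&(q[:,1]<hi)&(q[:,2]>z)&(q[:,2]<(92 if lab=="batten" else 70))]
    if len(v)>10: print(nm,lab,len(v),v.mean(0).round(1),np.percentile(v[:,0],[1,99]).round(1),"slope",np.polyfit(v[:,0],v[:,1],1)[0].round(4))
E
```

```text
[-0.445  0.341  1.456  0.     1.344  1.126] [ 529.2 -211.8  229.2] [0.1 0.4 0.6] 51.55637166473401
S short 341 [531.2  42.7  94.3] [463.3 530.7 600.5] slope -0.0037
S first 337 [525.5  60.8  61.5] [433.2 627.7] slope 0.0165
S long 100 [467.8  20.8  63.2] [430.2 629.2] slope -0.0037
S batten 196 [527.3 -42.2  87. ] [476.5 584. ] slope 0.0109
T short 577 [529.4  37.2  95.4] [461.9 528.3 598.7] slope 0.0004
T first 342 [519.6  60.4  62.3] [429.8 626.2] slope 0.0178
T long 424 [524.3  14.6  64.4] [430.1 628.1] slope -0.013
T batten 252 [529.  -45.2  88.6] [475.1 582.8] slope 0.0026
```

View pics/side11.png

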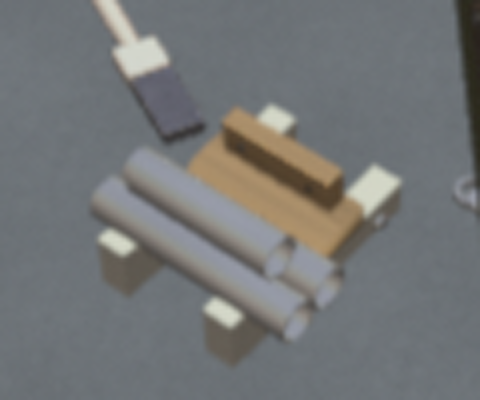

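View pics/top11.png

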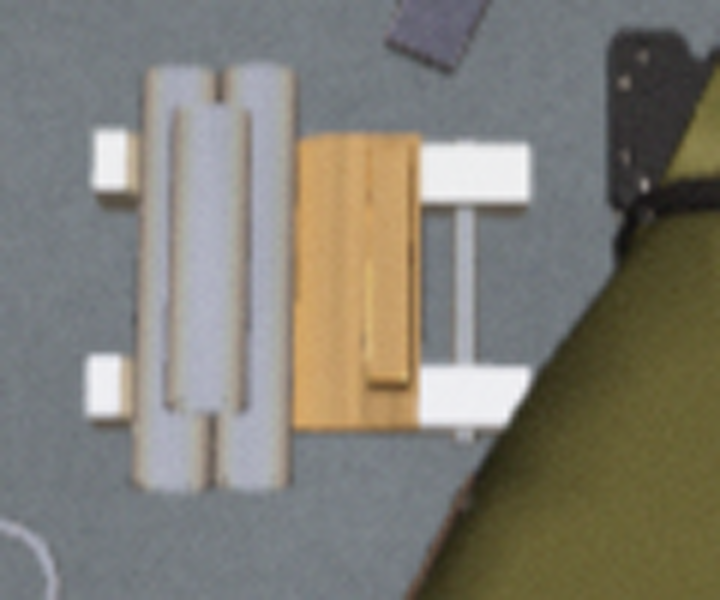

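```bash
python3 - <<'E'
from cell import manip
print(manip.sign_off()); print(manip.read_state()["clock"])
E
```

```text
the job is handed in; nothing more can be done
None
the job is handed in; nothing more can be done
```

The job is done and handed in at about 25 s of the 70 s allowed; no verdict was reported.

**What I did**
- I laid the long tube on the bed about 34 mm short of its place. When the jaws opened it rolled down against the first tube by itself.
- I lowered the chock, tilted 3° to match the bed, and slid it in until it pushed back with about 6 N, then released it.
- Only then did I lay the short tube in the groove. It took about 4 N of contact force with no sideways push.

**Last checks, from both cameras after the arm had backed away**
- **Short tube:** its centre was at x = 529 to 531 mm against the cradle's 529.5 mm. Its top was at about 97 mm, and it was parallel to within about 0.2°.
- **Long and first tubes:** they appear closed up, with their axes about 38 mm apart when the chock was seated. They span x = 430 to 628 mm, so they are centred.
- **Chock:** the batten was within about 1 mm of its calculated place, with the toe under the outer tube.
- **Other things:** I moved nothing else on the bench, and the arm touched nothing at hand-in.

**Disagreements**
- The side camera reads y about 3 to 5 mm higher than the top camera and the arm, so I relied on the latter two.
- In the final check, the angles fitted to the two lower tubes came out up to 1° off. The short tube hides part of each, so I judged those parallel by eye.

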